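Seal the root chamber round a seedling and switch its air line on

ROBOT

A 6-joint arm with a two-finger parallel gripper is mounted at the origin on the work surface. World frame = base frame: x ahead of the robot, y to its left, z up, the work surface at z = 0. Lengths are in mm, angles in degrees, forces in N, time in s.
With the tool pointing down it reaches from about 300 to 850 mm from the base axis. Payload 4.2 kg.
Tool frame: the origin (TCP) lies midway between the tips of the shut fingers; the grasp point (between the pads) lies 19 mm behind it; z points along the fingers, y is the direction in which the jaws open and shut (so a half turn about z gives the same grasp; the last joint's range is limited). The gripper opens to 91 mm and grips with 3 to 60 N. Pads are 32 mm wide; open, the fingers measure 118 mm over their backs; the gripper's body (76 mm by 178 mm) begins 60 mm behind the grasp point.
Start: joints at [63.827, 18.312, 89.639, -0, 72.044, -1.146], TCP at [243.254, 521.029, 213.976] pointing down, gripper open.
Joint ranges: [-177.97, 177.97], [-48.28, 115.42], [12.27, 149.76], [-77.06, 257.06], [2.81, 150.46], [-146.56, 146.56]. Speed limits (degrees/s): [147.25, 147.25, 180, 180, 180, 180].

INTERFACE

Orientations are given as [roll, pitch, yaw] about the fixed x, y, z axes, in that order (R = Rz(yaw) Ry(pitch) Rx(roll)).
In Python, from workcell import env gives the robot as it stands.
- The arm moves only by the shell command python3 -m jog 'ROWS' [FORCE]. ROWS is JSON, a list of rows, each an object of numbers: "dx", "dy", "dz": the shift along the world's x, y, z in m; "wx", "wy", "wz": the turn, a rotation vector about the world's x, y, z in rad; "grip": the gripper's target within -1 to 1 (shut at 1, half-way at 0, fully open at -1). In form: [{"dx": .., "dy": .., "dz": .., "wx": .., "wy": .., "wz": .., "grip": ..}, ...]. A call has 1 to 10 rows; each row shifts and turns the commanded pose from where the row before left it; what a row does not reach is not made up. A row lasts 1/10 s, in which the tool goes at most 50 mm and 8.59 degrees, less where a joint would pass 70% of its speed; a pose out of reach is approached as far as the arm can. A call with a gripper value outside its range is refused whole. The fingers move at their own pace and stop on an object; FORCE is the grip in N (left out, the last holds). Time passes only in rows, so rows that do not move let the fingers close. It gives the time, the measured TCP pose, the force and the opening at its end, in the units of the state.
- env.state(): the state, without advancing time (a new reading comes with each control period).
- env.grab_frame(name): name is "scene" or "top"; returns the picture (400x640x3 uint8, red, green, blue); there is no depth.
- env.get_calibration(name): a dict with "fx", "fy", "cx", "cy" (pixels), "R" (3x3) and "t" (3): a world point X has camera coordinates R X + t. Camera axes: x right, y down, z forward; pixel columns grow to the right and rows downward; lengths in mm; the calibration is good to about 2 mm. A picture is of the moment at which its call begins. get_calibration takes no time and is no camera call.
- env.job_done(): hands the job in, once; it reports no verdict.
The state is a dict: "time_s": time; "qpos": joint angles; "qvel": joint speeds; "effort": joint torques, N m; "ee_pos": TCP position; "ee_rot": TCP orientation; "force": force on the tool from outside, world axes, zero at the start; "torque": the same for the moment, N m; "gripper_width": finger opening in mm.
Only numpy, scipy, OpenCV 4.12 (cv2) and the standard library are available. Lean on these libraries where they do the work, as an engineer would, in place of code of your own. Each camera call takes 0.05 s, during which the arm holds its last target. There are 200 camera calls.

TASK

Slide the open half of the root chamber's lid up against its seal, then turn the red cam lock clockwise, half a turn to its stop, so that its hook draws the lid tight. Then push in the black selector knob on the air console, turn it clockwise from the white dot to the next one, green, and let it spring back out there. Do not touch the seedling in the chamber, and leave everything else where it is.

Things in the scene. Friction and masses are not known exactly. Their poses are not given: they have to be found in the camera images.
- chamber: Root chamber: fixed grey box, 200 (x) x 300 (y) x 160 mm tall, origin at the centre of its underside, clear front towards the robot (-x). Its lid is two white plates, tops 160 mm above the table, between two rails along y that stand 4 mm higher and overhang to y = +195. The -y plate is fixed, the +y plate slides; they meet at y = 0 on a black seal, round the seedling's stem.
- half_lid_grip (a point): Middle of the black handle bar of the sliding half lid, 30 mm above the lid plate (190 mm above the table). The bar is 64 mm long (point's x), 12 mm thick (y), 16 mm tall, with its underside 22 mm above the plate, on two posts. The point's axes are the chamber's: the lid closes by sliding towards -y.
- half_lid (a joint): Travel of the sliding half lid in m: 0 fully open, grows as it closes, starts between 0 and 0.02, slides with about 2 N. At 0.0395 it meets the rubber seal, which pushes back with 2.2 N per mm; let go, it springs back to about there. At 0.045 it is tight, the seal flattened.
- bolt_pin (a point): Upright steel pin, 7 mm thick, at the end of a flat strap that reaches ahead of the sliding half lid over the fixed half; the cam's hook catches it. This point is its middle, 10 mm above the lid plate. It moves with the lid, straight towards the cam's axis.
- cam_grip (a point): Grip point on the vertical axis of the cam lock on the fixed half lid, 41 mm above the plate (201 mm above the table), at (-58, -42) mm from the chamber's origin. The grip is a red upright wing 52 mm long (point's x), 12 mm thick (y), from 18 to 51 mm above the plate, on a dark steel disc of 33 mm radius with a spiral hook slot, disc top 14 mm above the plate.
- cam (a joint): Turn of the cam in rad, clockwise from above positive: 0 open (mouth towards the bolt pin), stop at 3.14; starts between 0 and 0.2. With the lid up to its seal the hook passes over the pin at about 0.6 and from about 1.0 draws it in; from 2.8 on it is tight and stays put. Takes up to 0.25 N m. If turned before the lid is pushed up, the hook bars the pin and must be turned back.
- seedling: Young tomato plant in the pot inside the chamber. Its stem comes up between the lid plates, 35 mm to the +x side of the chamber's centre. Leaves spread about 40 mm round the stem, to 120 mm above the lid. Origin on the stem at the height of the lid's top. Not to be touched.
- console: Air console: fixed pale box 180 (x) x 220 (y) x 110 mm tall, dark top panel, display in front (-x), two clear flow tubes at the back of its top at (60, -74) mm, up to 240 mm above the table. Origin at the centre of its underside. Round the selector are three flat dots, 47 mm from its axis and 60 degrees apart: clockwise from above white, green, blue.
- green_dot (a point): Centre of the flat green dot, 11 mm across, on the console's top panel, 47 mm from the selector's axis; the position to set. The white dot lies 60 degrees counter-clockwise from it about the knob, the blue one 60 degrees clockwise.
- selector_grip (a point): Grip point on the vertical axis of the black selector knob, 155 mm above the table with the knob out, at (-22, 35) mm from the console's origin. The bar is 50 mm long (point's x), 12 mm thick (y), 31 mm tall, top 10 mm above this point, on a skirt of 28 mm radius whose top is 21 mm below this point. A white line on the bar's +x end points at the selected dot.
- selector (a joint): Turn of the selector in rad, clockwise from above positive: 0 at the white dot (start), 1.047 at green, 2.094 at blue. With the knob out it is locked in each position with about 0.04 rad of play either way; pushed in it turns freely (0.03 N m).
- selector_push (a joint): How far the selector knob is pushed in, in m: 0 fully out, 0.0065 at the bottom. It is free to turn beyond about 0.005. The spring takes 3 N to start and 8.5 N at the bottom. Let go between positions it stays in at about 0.0045; within about 0.1 rad of a position it springs out and locks.
- forceps: Steel forceps, 125 mm long, lying loose on the fixed half lid.
- vial: Small capped sample vial, 22 mm across, 45 mm tall, standing loose on the console's top.
- potted: Small square black pot, 75 mm wide, with a seedling, about 190 mm tall, loose on the table beyond the machines.
- wash_bottle: White wash bottle with green cap, 72 mm across, about 200 mm tall, loose on the table.
- mortar: White mortar, 92 mm across, with a steel pestle standing in it, 155 mm tall, loose on the table.
- marker: Black marker pen with green cap, 120 mm long, lying loose near the robot.
- dishes: Stack of three clear culture dishes, 90 mm across, 42 mm tall, loose near the robot.

How it is judged:
By the outcome, as a careful person would: the job done as asked, in the order asked, and still so for the second after the job is handed in, with the robot touching nothing.
It also fails if it takes over 72 s, if anything falls off the work surface, if the arm or the gripper's body presses on something with over 40 N, if the wrist force passes 120 N, or if a joint passes its speed limit or range.

## Working session

There is one attempt and no reset: what is moved stays moved. The work goes in short steps, Python scripts to look and compute and a shell command to move; the robot and the scene stay as the last step left them, time stands still between calls to the robot, and variables do not carry over. Pictures are saved under pics/ and viewed, about 8 in all and at most 12, crops included, and the job is handed in when it is done.

```bash
mkdir -p pics
cat > h.py <<'E'
import numpy as np, cv2
from workcell import env
def snap(name,fn):
    im=env.grab_frame(name); cv2.imwrite('pics/'+fn,im[:,:,::-1]); return im
def proj(name,P):
    c=env.get_calibration(name); X=np.array(c['R'])@np.array(P,float)+np.array(c['t']).ravel()
    return c['fx']*X[0]/X[2]+c['cx'], c['fy']*X[1]/X[2]+c['cy']
def ray(name,u,v,z):
    c=env.get_calibration(name);R=np.array(c['R']);t=np.array(c['t']).ravel()
    o=-R.T@t; d=R.T@np.array([(u-c['cx'])/c['fx'],(v-c['cy'])/c['fy'],1])
    return o+d*(z-o[2])/d[2]
E
python3 - <<'E'
from h import *
a=snap('top','t0.png');b=snap('scene','s0.png')
for n in('top','scene'):
    c=env.get_calibration(n);R=np.array(c['R']);print(n,c['fx'],(-R.T@np.array(c['t']).ravel()).round(),R.round(3).tolist())
print(env.state())
E
```

```text
top 429.98194618355586 [ 340.   -2. 1162.] [[0.018, -1.0, -0.002], [-0.979, -0.017, -0.201], [0.201, 0.005, -0.98]]
scene 447.90444148689767 [1019.  619.  897.] [[-0.786, 0.618, 0.009], [0.429, 0.555, -0.713], [-0.446, -0.556, -0.701]]
{'time_s': 0.1, 'qpos': array([ 6.38286509e+01,  1.83483952e+01,  8.96985809e+01, -1.10507301e-04,
        7.20439672e+01, -1.14649456e+00]), 'qvel': array([ 0.02496366, -0.22528878, -0.15762935,  0.05605692,  0.1357463 ,
        0.03097203]), 'effort': array([ 1.18746913e-03, -4.13332736e+01, -2.32509863e+01,  7.30594550e-02,
        4.23846266e-02, -6.06774347e-05]), 'ee_pos': array([243.04056466, 520.62008287, 213.20583098]), 'ee_rot': array([-1.79909073e+02, -1.71461407e-03,  1.54975178e+02]), 'force': array([-0.13649297, -0.06346244,  0.85083116]), 'torque': array([ 0.01674063, -0.05034491,  0.01772122]), 'gripper_width': 91.07400050483653}
```

View pics/t0.png

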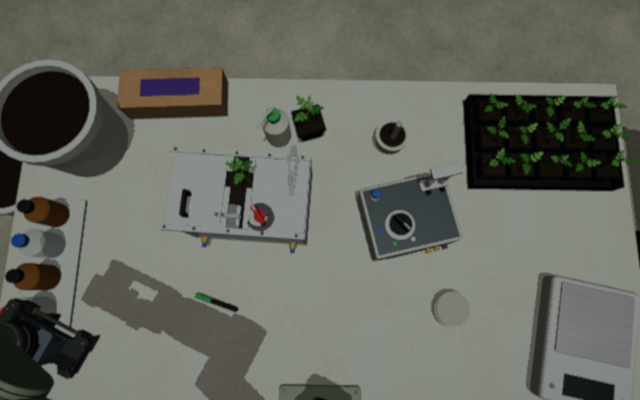

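View pics/s0.png

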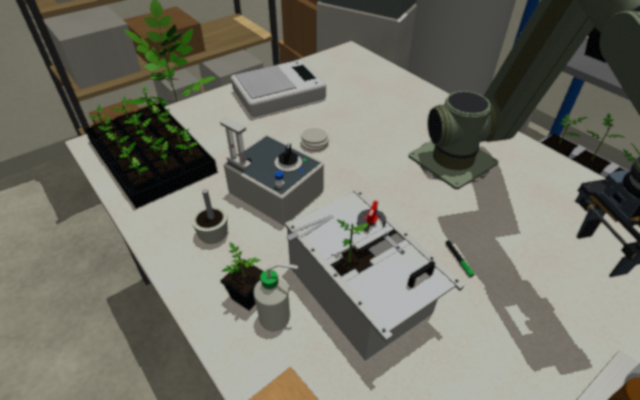

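The top view shows the chamber at about (238,195), with the black handle at (185,203), the red cam at (259,215) and the seedling at (240,170). The console is at (410,215), with its knob at (401,224). The scene view agrees with this. I'll zoom in on both machines.

Run:
```python
from h import *
a=cv2.imread('pics/t0.png');b=cv2.imread('pics/s0.png')
c1=cv2.resize(a[140:260,155:325],None,fx=4.5,fy=4.5,interpolation=2)
cv2.imwrite('pics/c1.png',c1)
c2=cv2.resize(a[165:265,350:470],None,fx=5,fy=5,interpolation=2);cv2.imwrite('pics/c2.png',c2)
hsv=cv2.cvtColor(a,cv2.COLOR_BGR2HSV)
def blobs(m,tag,roi,zs):
    x0,y0,x1,y1=roi;M=np.zeros_like(m);M[y0:y1,x0:x1]=m[y0:y1,x0:x1]
    n,l,s,c=cv2.connectedComponentsWithStats(M)
    for i in range(1,n):
        if s[i,4]>5:
            (rc,sz,an)=cv2.minAreaRect(np.argwhere(l==i)[:,::-1].astype(np.float32))
            print(tag,c[i].round(1),s[i,4],'rect',np.round(sz,1),round(an,1),[ray('top',*c[i],z).round(1) for z in zs])
H=cv2.inRange
blobs(H(hsv,(0,120,80),(8,255,255))|H(hsv,(172,120,80),(180,255,255)),'red',(230,190,290,240),[201,211])
blobs(H(hsv,(0,0,0),(180,255,60)),'dark',(165,150,320,240),[190,198])
blobs(H(hsv,(45,120,60),(75,255,255)),'green',(360,200,460,260),[110])
blobs(H(hsv,(105,120,60),(130,255,255)),'blue',(360,180,460,260),[110])
blobs(H(hsv,(0,0,150),(180,60,255)),'white',(375,205,440,255),[110,134])
```

```text
red [258.8 215.2] 128 rect [17.8 11. ] 35.5 [array([501.8, 143.9, 201. ]), array([500.1, 142.4, 211. ])]
dark [243.7 159.5] 54 rect [ 8. 10.] 90.0 [array([636.1, 187.3, 190. ]), array([633.6, 185.8, 198. ])]
dark [238.8 188.1] 694 rect [60. 26.] 90.0 [array([566.8, 195. , 190. ]), array([564.9, 193.3, 198. ])]
dark [310.  185.5] 8 rect [7. 0.] -90.0 [array([575.8,  29.7, 190. ]), array([573.9,  29.5, 198. ])]
dark [184.  202.8] 171 rect [ 8.2 26.3] 8.1 [array([529.6, 319.4, 190. ]), array([528.1, 316.7, 198. ])]
dark [309. 198.] 9 rect [8. 0.] -90.0 [array([546.1,  31.4, 190. ]), array([544.4,  31.1, 198. ])]
dark [264.1 216.5] 214 rect [21.1 25.6] 24.0 [array([501.1, 133.3, 190. ]), array([499.7, 132.2, 198. ])]
dark [308.  211.5] 8 rect [7. 0.] -90.0 [array([514.4,  32.9, 190. ]), array([512.9,  32.6, 198. ])]
dark [307.  224.5] 10 rect [9. 0.] -90.0 [array([484.2,  34.5, 190. ]), array([483. ,  34.2, 198. ])]
dark [194.6 233.7] 21 rect [2. 9.] 90.0 [array([458.6, 289.6, 190. ]), array([457.6, 287.2, 198. ])]
dark [305.9 235.9] 9 rect [7. 1.] 90.0 [array([458. ,  36.4, 190. ]), array([457.1,  36. , 198. ])]
green [394.4 242.9] 14 rect [3.6 3.1] 63.4 [array([ 454.3, -177.5,  110. ])]
blue [376.1 193.1] 69 rect [8. 8.] 90.0 [array([ 578.5, -133.7,  110. ])]
blue [380.5 229. ] 16 rect [4. 3.] 90.0 [array([ 488. , -143.9,  110. ])]
```

View pics/c1.png

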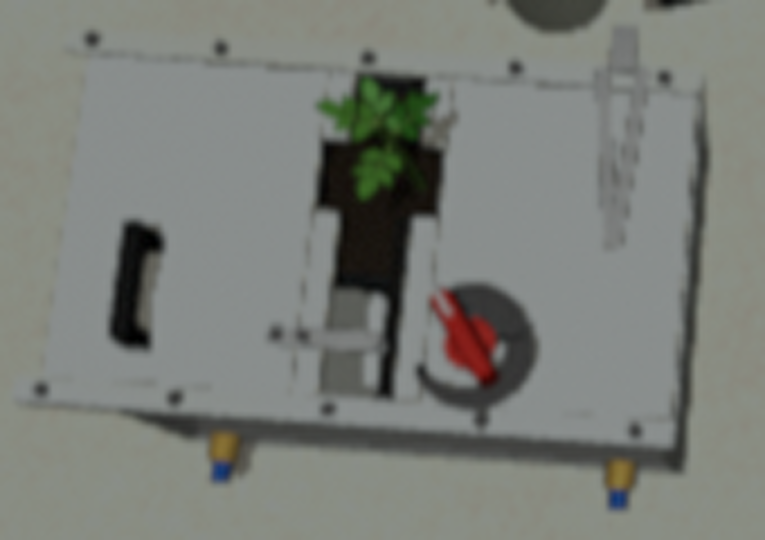

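View pics/c2.png

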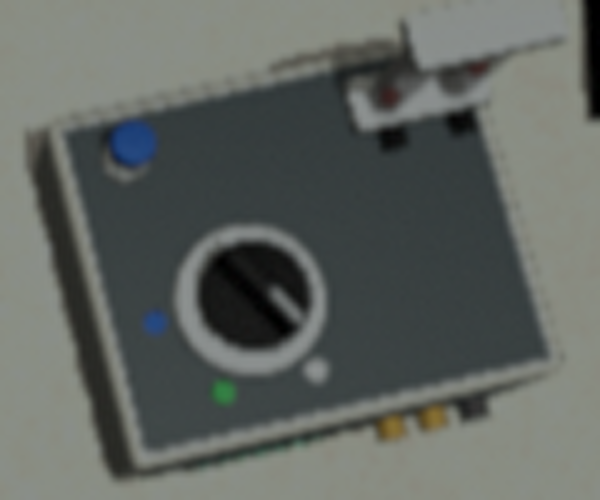

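The c1 crop shows the lid screws, the handle at (137,285), the pin at (275,335) and the cam disc at (476,347). The wing runs from (440,298) to (490,378). In c2, the knob skirt is at (251,298) and the dots are white (316,370), green (224,392) and blue (155,322). Now I'll turn these into poses.

Run:
```python
from h import *
A=lambda p,z:ray('top',155+(p[0]+.5)/4.5-.5,140+(p[1]+.5)/4.5-.5,z)
C=lambda p,z:ray('top',350+(p[0]+.5)/5-.5,165+(p[1]+.5)/5-.5,z)
f=np.array([A(p,164) for p in[(40,390),(175,397),(328,408),(481,418),(635,430)]])
b=np.array([A(p,164) for p in[(92,40),(220,48),(368,57),(516,68),(664,77)]])
print('screws',f.round(),b.round())
d=np.vstack([f-f.mean(0),b-b.mean(0)]);u=np.linalg.svd(d)[2][0];u*=np.sign(u[1])
yaw=np.degrees(np.arctan2(-u[0],u[1]));print('chamber yaw',yaw)
ey=u[:2];ex=np.array([u[1],-u[0]])
mid=(f.mean(0)+b.mean(0))[:2]/2
print('screw mid',mid,'sep',(b-f).mean(0)[:2]@ex)
cam=A((476,347),174)[:2];print('cam disc',cam)
print('origin from cam', cam+58*ex+42*ey,'screw ymid in ch', (mid-(cam+58*ex+42*ey))@ey,(mid-(cam+58*ex+42*ey))@ex)
O=cam+58*ex+42*ey
h=A((134,286),197)[:2];print('handle',h,(h-O)@ex,(h-O)@ey)
p=A((275,335),178)[:2];print('pin',p,(p-O)@ex,(p-O)@ey)
for nm,q in(('corner-y+x',(704,78)),('corner-y-x',(676,447)),('seedtop',(385,110))):
    v=A(q,164)[:2];print(nm,v,(v-O)@ex,(v-O)@ey)
w=A((440,298),211)-A((490,380),211);print('wing dir yaw',np.degrees(np.arctan2(w[1],w[0])),'len',np.hypot(*w[:2]))
W,G,B=[C(p,110)[:2] for p in((316,370),(224,392),(155,322))]
print('dots',W,G,B,'WG',np.linalg.norm(W-G),'GB',np.linalg.norm(G-B))
ce=W+B-G;print('centre rhombus',ce,'skirt',C((251,298),134)[:2],[np.linalg.norm(x-ce) for x in(W,G,B)])
l=C((268,286),165)-C((300,322),165);print('line',np.degrees(np.arctan2(-l[1],-l[0])),'white dir',np.degrees(np.arctan2(*(W-ce)[::-1])))
# two-view red tip / knob check in scene
b=cv2.imread('pics/s0.png');cv2.imwrite('pics/s1.png',cv2.resize(b[180:320,260:460],None,fx=4,fy=4,interpolation=2))
print('scene proj cam', [proj('scene',(*cam,z)) for z in(174,211)],'handle',proj('scene',(*h,197)),'knob',proj('scene',(*ce,165)))
```

```text
screws [[478. 372. 164.]
 [476. 301. 164.]
 [471. 221. 164.]
 [467. 141. 164.]
 [462.  61. 164.]] [[669. 361. 164.]
 [666. 291. 164.]
 [662. 211. 164.]
 [657. 131. 164.]
 [653.  51. 164.]]
chamber yaw -2.890118783815734
screw mid [566.16149064 214.16097086] sep 190.81455394424742
cam disc [502.94219135 144.08957671]
origin from cam [562.98608869 183.11175492] screw ymid in ch 31.16982942572918 1.6058398414416843
handle [527.54043464 316.20701347] -42.11132573400905 131.13877567002095
pin [506.74042113 247.55575869] -59.42343867918037 61.52608940095213
corner-y+x [653.27332312  29.69279381] 97.90788664334187 -148.67147695785974
corner-y-x [454.02008748  39.68149415] -101.59554961044434 -148.74196927838636
seedtop [632.43117546 200.3325036 ] 68.48847510473244 20.700314962652357
wing dir yaw 33.26732640375189 len 49.03851760787809
dots [ 465.69391614 -222.85614595] [ 454.09298689 -177.5592803 ] [ 488.04251804 -144.12783247] WG 46.75882373619472 GB 47.64695551027983
centre rhombus [ 499.6434473  -189.42469812] skirt [ 497.15055672 -187.33673594] [np.float64(47.64695551027983), np.float64(47.07050651845504), np.float64(46.75882373619472)]
line -138.92986944098095 white dir -135.44053090065674
scene proj cam [(np.float64(371.35839684858684), np.float64(217.05779079919242)), (np.float64(372.7646897469149), np.float64(205.3023072444581))] handle (np.float64(422.4799918685942), np.float64(264.7124293757882)) knob (np.float64(287.33274394671236), np.float64(147.29556158815058))
```

View pics/s1.png

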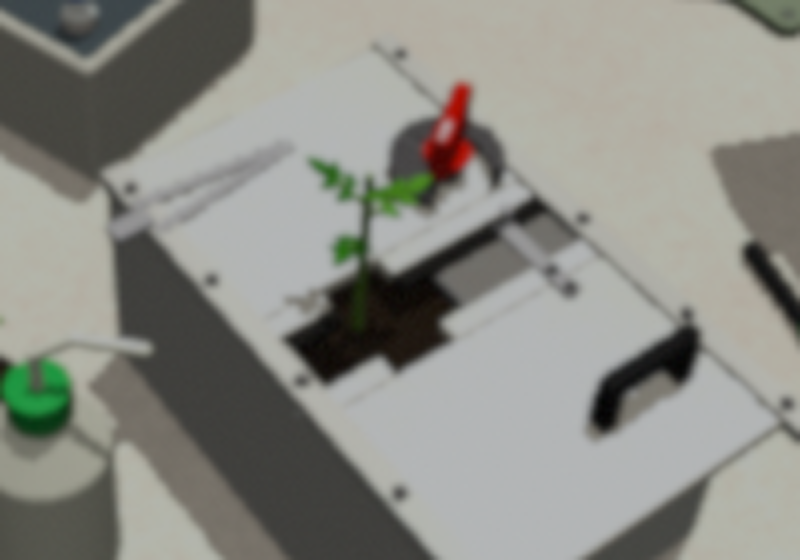

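Everything fits: the chamber yaw is −2.9°, the cam is at (503.5,144), the handle at (527.5,316) and the knob at about (498.5,−188.5). The seedling's leaves are high, so the gripper's body has to stay above or clear of them. I'll push the handle with shut fingers, jaw axis along the chamber's x.

```bash
python3 -m jog '[{"dx":0.0286,"dy":-0.0166,"wz":-0.1185,"grip":1},{"dx":0.0286,"dy":-0.0166,"wz":-0.1185,"grip":1},{"dx":0.0286,"dy":-0.0166,"wz":-0.1185,"grip":1},{"dx":0.0286,"dy":-0.0166,"wz":-0.1185,"grip":1},{"dx":0.0286,"dy":-0.0166,"wz":-0.1185,"grip":1},{"dx":0.0286,"dy":-0.0166,"wz":-0.1185,"grip":1},{"dx":0.0286,"dy":-0.0166,"wz":-0.1185,"grip":1},{"dx":0.0286,"dy":-0.0166,"wz":-0.1185,"grip":1},{"dx":0.0286,"dy":-0.0166,"wz":-0.1185,"grip":1},{"dx":0.0286,"dy":-0.0166,"wz":-0.1185,"grip":1}]' 20 && python3 -m jog '[{"grip":1},{"grip":1},{"grip":1},{"grip":1}]'
```

```text
invalid input
```

```bash
python3 -c "
from workcell import env;s=env.state();print(s['time_s'],s['ee_pos'],s['ee_rot'],s['force'],s['gripper_width'])"; python3 -m jog '[{"dx":0.0,"dy":0.0,"dz":0.0,"wx":0.0,"wy":0.0,"wz":0.0,"grip":1.0}]' 20; echo; python3 -m jog '[{"dx":0.0286,"dy":-0.0166,"dz":0,"wx":0,"wy":0,"wz":-0.1185,"grip":1}]'
```

```text
0.1 [243.04056466 520.62008287 213.20583098] [-1.79909073e+02 -1.71461407e-03  1.54975178e+02] [-0.13649297 -0.06346244  0.85083116] 91.07400050483653
time_s: 0.2
ee_pos: [243.1, 520.7, 213.4]
ee_rot: [-179.9, -0.0, 155.0]
force: [-0.5, -0.3, 0.7]
gripper_width: 85.7

time_s: 0.3
ee_pos: [269.9, 505.6, 213.6]
ee_rot: [-180.0, -0.1, 148.2]
force: [1.0, -0.5, 0.0]
gripper_width: 77.9
```

All seven keys are required in each row.

```bash
python3 -m jog '[{"dx":0.0286,"dy":-0.0166,"dz":0,"wx":0,"wy":0,"wz":-0.1185,"grip":1},{"dx":0.0286,"dy":-0.0166,"dz":0,"wx":0,"wy":0,"wz":-0.1185,"grip":1},{"dx":0.0286,"dy":-0.0166,"dz":0,"wx":0,"wy":0,"wz":-0.1185,"grip":1},{"dx":0.0286,"dy":-0.0166,"dz":0,"wx":0,"wy":0,"wz":-0.1185,"grip":1},{"dx":0.0286,"dy":-0.0166,"dz":0,"wx":0,"wy":0,"wz":-0.1185,"grip":1},{"dx":0.0286,"dy":-0.0166,"dz":0,"wx":0,"wy":0,"wz":-0.1185,"grip":1},{"dx":0.0286,"dy":-0.0166,"dz":0,"wx":0,"wy":0,"wz":-0.1185,"grip":1},{"dx":0.0286,"dy":-0.0166,"dz":0,"wx":0,"wy":0,"wz":-0.1185,"grip":1},{"dx":0.0286,"dy":-0.0166,"dz":0,"wx":0,"wy":0,"wz":-0.1185,"grip":1},{"dx":0,"dy":0,"dz":0,"wx":0,"wy":0,"wz":0,"grip":1}]'; python3 -m jog '[{"dx":0,"dy":0,"dz":0,"wx":0,"wy":0,"wz":0,"grip":1},{"dx":0,"dy":0,"dz":-0.015,"wx":0,"wy":0,"wz":0,"grip":1},{"dx":0,"dy":0,"dz":-0.014,"wx":0,"wy":0,"wz":0,"grip":1},{"dx":0,"dy":0,"dz":0,"wx":0,"wy":0,"wz":0,"grip":1}]'
```

```text
time_s: 1.3
ee_pos: [532.4, 352.7, 213.2]
ee_rot: [179.9, 0.1, 86.8]
force: [-0.0, 0.2, -0.1]
gripper_width: 0.2
time_s: 1.7
ee_pos: [527.0, 355.1, 183.0]
ee_rot: [-179.8, 0.1, 87.2]
force: [0.2, -0.1, 0.8]
gripper_width: 0.3
```

```bash
python3 -m jog '[{"dx":-0.0003,"dy":-0.006,"dz":0,"wx":0,"wy":0,"wz":0,"grip":1},{"dx":-0.0003,"dy":-0.006,"dz":0,"wx":0,"wy":0,"wz":0,"grip":1},{"dx":-0.0003,"dy":-0.006,"dz":0,"wx":0,"wy":0,"wz":0,"grip":1},{"dx":0,"dy":-0.002,"dz":0,"wx":0,"wy":0,"wz":0,"grip":1},{"dx":0,"dy":0,"dz":0,"wx":0,"wy":0,"wz":0,"grip":1}]';python3 -m jog '[{"dx":-0.0002,"dy":-0.003,"dz":0,"wx":0,"wy":0,"wz":0,"grip":1},{"dx":-0.0002,"dy":-0.003,"dz":0,"wx":0,"wy":0,"wz":0,"grip":1},{"dx":-0.0002,"dy":-0.003,"dz":0,"wx":0,"wy":0,"wz":0,"grip":1}]';python3 -m jog '[{"dx":-0.0002,"dy":-0.003,"dz":0,"wx":0,"wy":0,"wz":0,"grip":1},{"dx":-0.0002,"dy":-0.003,"dz":0,"wx":0,"wy":0,"wz":0,"grip":1},{"dx":0,"dy":0,"dz":0,"wx":0,"wy":0,"wz":0,"grip":1}]'
```

```text
time_s: 2.2
ee_pos: [528.5, 334.5, 185.6]
ee_rot: [179.9, -0.0, 87.1]
force: [0.2, 0.2, 0.3]
gripper_width: 0.3
time_s: 2.5
ee_pos: [528.1, 326.1, 185.3]
ee_rot: [179.9, -0.0, 87.1]
force: [0.9, 1.9, 2.0]
gripper_width: 0.1
time_s: 2.8
ee_pos: [527.4, 319.3, 184.9]
ee_rot: [180.0, 0.1, 87.1]
force: [0.6, 1.0, 0.6]
gripper_width: 0.7
```

```bash
python3 -m jog '[{"dx":-0.0002,"dy":-0.003,"dz":0,"wx":0,"wy":0,"wz":0,"grip":1},{"dx":-0.0002,"dy":-0.003,"dz":0,"wx":0,"wy":0,"wz":0,"grip":1},{"dx":0,"dy":0,"dz":0,"wx":0,"wy":0,"wz":0,"grip":1}]';python3 -m jog '[{"dx":-0.0002,"dy":-0.003,"dz":0,"wx":0,"wy":0,"wz":0,"grip":1},{"dx":0,"dy":-0.002,"dz":0,"wx":0,"wy":0,"wz":0,"grip":1}]';python3 -m jog '[{"dx":-0.0001,"dy":-0.0015,"dz":0,"wx":0,"wy":0,"wz":0,"grip":1},{"dx":0,"dy":-0.0015,"dz":0,"wx":0,"wy":0,"wz":0,"grip":1}]'
python3 - <<'E'
from h import *
a=snap('top','t1.png');cv2.imwrite('pics/c3.png',cv2.resize(a[140:260,155:325,::-1],None,fx=4.5,fy=4.5,interpolation=2))
E
```

```text
time_s: 3.1
ee_pos: [527.1, 314.0, 184.9]
ee_rot: [180.0, -0.0, 87.1]
force: [1.0, 3.1, -0.4]
gripper_width: 0.5
time_s: 3.3
ee_pos: [527.0, 311.5, 185.0]
ee_rot: [180.0, -0.3, 87.0]
force: [0.9, 10.2, -1.9]
gripper_width: 0.4
time_s: 3.5
ee_pos: [526.9, 310.0, 185.0]
ee_rot: [180.0, -0.5, 87.0]
force: [1.1, 13.5, -2.4]
gripper_width: 0.6
```

View pics/c3.png

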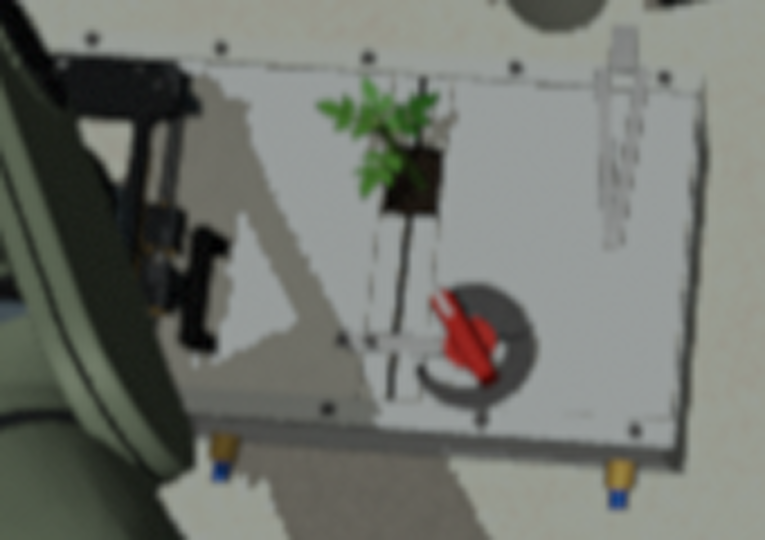

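The lid is now up against the seal: 13.5 N at about 5 mm of compression, the halves meet in the picture, and the seedling is undisturbed. I'll back off, rise and go over the cam with the yaw at +126°.

```bash
python3 -m jog '[{"dx":0.0005,"dy":0.01,"dz":0,"wx":0,"wy":0,"wz":0,"grip":1},{"dx":0.0005,"dy":0.012,"dz":0,"wx":0,"wy":0,"wz":0,"grip":1},{"dx":0,"dy":0,"dz":0.025,"wx":0,"wy":0,"wz":0,"grip":1},{"dx":0,"dy":0,"dz":0.03,"wx":0,"wy":0,"wz":0.1377,"grip":1},{"dx":0,"dy":0,"dz":0.02,"wx":0,"wy":0,"wz":0.1377,"grip":0},{"dx":0,"dy":0,"dz":0,"wx":0,"wy":0,"wz":0.1377,"grip":0},{"dx":0,"dy":0,"dz":0,"wx":0,"wy":0,"wz":0.1377,"grip":0},{"dx":0,"dy":0,"dz":0,"wx":0,"wy":0,"wz":0.1377,"grip":0},{"dx":0,"dy":0,"dz":0,"wx":0,"wy":0,"wz":0.1377,"grip":0}]';python3 -m jog '[{"dx":-0.0024,"dy":-0.0189,"dz":0,"wx":0,"wy":0,"wz":0.1377,"grip":0},{"dx":-0.0024,"dy":-0.0189,"dz":0,"wx":0,"wy":0,"wz":0.1377,"grip":0},{"dx":-0.0024,"dy":-0.0189,"dz":0,"wx":0,"wy":0,"wz":0.1377,"grip":0},{"dx":-0.0024,"dy":-0.0189,"dz":0,"wx":0,"wy":0,"wz":0.1377,"grip":0},{"dx":-0.0024,"dy":-0.0189,"dz":0,"wx":0,"wy":0,"wz":0.1377,"grip":0},{"dx":-0.0024,"dy":-0.0189,"dz":0,"wx":0,"wy":0,"wz":0.1377,"grip":0},{"dx":-0.0024,"dy":-0.0189,"dz":0,"wx":0,"wy":0,"wz":0.1377,"grip":0},{"dx":-0.0024,"dy":-0.0189,"dz":0,"wx":0,"wy":0,"wz":0.1377,"grip":0},{"dx":-0.0024,"dy":-0.0189,"dz":0,"wx":0,"wy":0,"wz":0.1377,"grip":0},{"dx":-0.0024,"dy":-0.0189,"dz":0,"wx":0,"wy":0,"wz":0.1377,"grip":0}]';python3 -m jog '[{"dx":0,"dy":0,"dz":0,"wx":0,"wy":0,"wz":0,"grip":0},{"dx":0,"dy":0,"dz":0,"wx":0,"wy":0,"wz":0,"grip":0}]'
```

```text
time_s: 4.45
ee_pos: [527.2, 327.5, 259.6]
ee_rot: [-179.9, 0.0, 134.7]
force: [-0.1, 0.6, -0.3]
gripper_width: 37.8
time_s: 5.45
ee_pos: [502.9, 137.9, 259.7]
ee_rot: [-180.0, -0.1, -146.4]
force: [1.0, -0.3, -0.1]
gripper_width: 45.5
time_s: 5.65
ee_pos: [503.4, 139.0, 259.9]
ee_rot: [180.0, -0.0, -146.9]
force: [0.2, 0.3, -0.0]
gripper_width: 45.9
```

```bash
python3 -m jog '[{"dx":0,"dy":0.005,"dz":-0.02,"wx":0,"wy":0,"wz":0,"grip":0},{"dx":0,"dy":0,"dz":-0.02,"wx":0,"wy":0,"wz":0,"grip":0},{"dx":0,"dy":0,"dz":-0.01,"wx":0,"wy":0,"wz":0,"grip":0},{"dx":0,"dy":0,"dz":-0.01,"wx":0,"wy":0,"wz":0,"grip":0},{"dx":0,"dy":0,"dz":0,"wx":0,"wy":0,"wz":0,"grip":0}]' 25
python3 - <<'E'
from h import *
a=snap('top','t2.png')[140:260,155:325,::-1];b=snap('scene','s2.png')[160:290,280:450,::-1]
k=lambda x:cv2.resize(x,(396,290),interpolation=2)
cv2.imwrite('pics/c4.png',np.hstack([k(a),k(b)]))
E
```

```text
time_s: 6.15
ee_pos: [503.1, 144.2, 198.8]
ee_rot: [179.9, -0.1, -146.7]
force: [-0.2, 0.1, 0.2]
gripper_width: 46.0
```

View pics/c4.png

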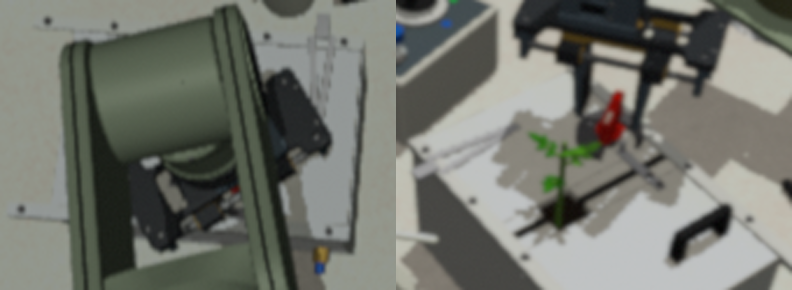

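The fingers straddle the red wing and the gripper's body is well above the leaves. Closing now.

```bash
python3 -m jog '[{"dx":0,"dy":0,"dz":0,"wx":0,"wy":0,"wz":0,"grip":1},{"dx":0,"dy":0,"dz":0,"wx":0,"wy":0,"wz":0,"grip":1},{"dx":0,"dy":0,"dz":0,"wx":0,"wy":0,"wz":0,"grip":1},{"dx":0,"dy":0,"dz":0,"wx":0,"wy":0,"wz":0,"grip":1},{"dx":0,"dy":0,"dz":0,"wx":0,"wy":0,"wz":0,"grip":1},{"dx":0,"dy":0,"dz":0,"wx":0,"wy":0,"wz":0,"grip":1}]' 25;python3 -c "
from workcell import env;print(env.state()['torque'])"
python3 -m jog '[{"dx":0,"dy":0,"dz":0,"wx":0,"wy":0,"wz":-0.1,"grip":1},{"dx":0,"dy":0,"dz":0,"wx":0,"wy":0,"wz":-0.1,"grip":1},{"dx":0,"dy":0,"dz":0,"wx":0,"wy":0,"wz":-0.1,"grip":1}]';python3 -c "
from workcell import env;print(env.state()['torque'])"
```

```text
time_s: 6.85
ee_pos: [502.3, 146.0, 200.3]
ee_rot: [179.7, 0.0, -146.7]
force: [-4.3, 5.6, 2.5]
gripper_width: 11.6
[1.13878706 0.72792227 0.04803491]
time_s: 7.15
ee_pos: [502.1, 146.6, 200.3]
ee_rot: [179.6, -0.1, -164.1]
force: [-5.3, 7.4, 2.7]
gripper_width: 11.6
[1.47009728 0.86569099 0.04946446]
```

The sideways force of about 9 N is fixed in world axes, so the true axis lies a couple of mm towards −x,+y. I'll re-centre and go on turning.

```bash
python3 -m jog '[{"dx":-0.0015,"dy":0.0024,"dz":0,"wx":0,"wy":0,"wz":-0.1,"grip":1},{"dx":0,"dy":0,"dz":0,"wx":0,"wy":0,"wz":-0.1,"grip":1},{"dx":0,"dy":0,"dz":0,"wx":0,"wy":0,"wz":-0.1,"grip":1},{"dx":0,"dy":0,"dz":0,"wx":0,"wy":0,"wz":-0.1,"grip":1},{"dx":0,"dy":0,"dz":0,"wx":0,"wy":0,"wz":-0.1,"grip":1},{"dx":0,"dy":0,"dz":0,"wx":0,"wy":0,"wz":-0.1,"grip":1},{"dx":0,"dy":0,"dz":0,"wx":0,"wy":0,"wz":-0.1,"grip":1}]';python3 -c "
from workcell import env;print(env.state()['torque'])"
```

```text
time_s: 7.85
ee_pos: [502.1, 148.2, 200.3]
ee_rot: [179.8, -0.1, 155.8]
force: [-1.4, 5.8, 0.9]
gripper_width: 11.8
[0.98541348 0.14442054 0.08483485]
```

```bash
python3 -m jog '[{"dx":0,"dy":0,"dz":0,"wx":0,"wy":0,"wz":-0.1,"grip":1},{"dx":0,"dy":0,"dz":0,"wx":0,"wy":0,"wz":-0.1,"grip":1},{"dx":0,"dy":0,"dz":0,"wx":0,"wy":0,"wz":-0.1,"grip":1},{"dx":0,"dy":0,"dz":0,"wx":0,"wy":0,"wz":-0.1,"grip":1},{"dx":0,"dy":0,"dz":0,"wx":0,"wy":0,"wz":-0.1,"grip":1}]';python3 -c "
from workcell import env;print(env.state()['torque'])"
python3 - <<'E'
from h import *
a=snap('top','t3.png')[140:260,155:325,::-1];b=snap('scene','s3.png')[160:290,280:450,::-1]
k=lambda x:cv2.resize(x,(396,290),interpolation=2)
cv2.imwrite('pics/c5.png',np.hstack([k(a),k(b)]))
E
```

```text
time_s: 8.35
ee_pos: [502.7, 149.1, 200.3]
ee_rot: [179.7, -0.2, 127.1]
force: [0.8, 8.1, -0.4]
gripper_width: 12.0
[ 1.31129815 -0.10663888  0.22654797]
```

View pics/c5.png

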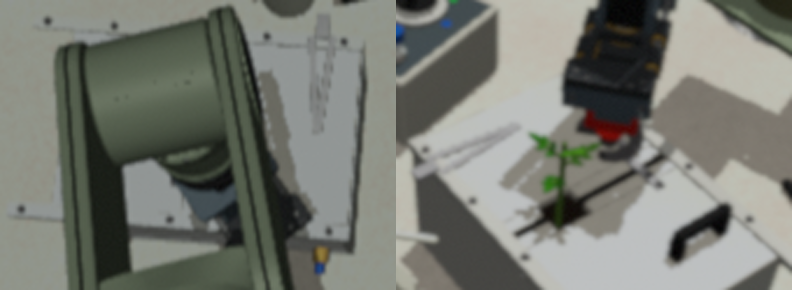

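The cam has turned about 86°, the torque is rising as the hook draws the pin in, and the body stays above the leaves. Continuing.

```bash
python3 -m jog '[{"dx":0,"dy":0.0015,"dz":0,"wx":0,"wy":0,"wz":-0.1,"grip":1},{"dx":0,"dy":0,"dz":0,"wx":0,"wy":0,"wz":-0.1,"grip":1},{"dx":0,"dy":0,"dz":0,"wx":0,"wy":0,"wz":-0.1,"grip":1},{"dx":0,"dy":0,"dz":0,"wx":0,"wy":0,"wz":-0.1,"grip":1},{"dx":0,"dy":0,"dz":0,"wx":0,"wy":0,"wz":-0.1,"grip":1},{"dx":0,"dy":0,"dz":0,"wx":0,"wy":0,"wz":-0.1,"grip":1}]';python3 -c "
from workcell import env;print(env.state()['torque'])";python3 -m jog '[{"dx":0,"dy":0,"dz":0,"wx":0,"wy":0,"wz":-0.1,"grip":1},{"dx":0,"dy":0,"dz":0,"wx":0,"wy":0,"wz":-0.1,"grip":1},{"dx":0,"dy":0,"dz":0,"wx":0,"wy":0,"wz":-0.1,"grip":1},{"dx":0,"dy":0,"dz":0,"wx":0,"wy":0,"wz":-0.1,"grip":1}]';python3 -c "
from workcell import env;print(env.state()['torque'])"
```

```text
time_s: 9.05
ee_pos: [503.9, 149.6, 200.3]
ee_rot: [179.7, -0.2, 92.8]
force: [3.5, 5.3, -1.9]
gripper_width: 12.3
[ 0.7435224  -0.60232763  0.22441293]
time_s: 9.45
ee_pos: [504.7, 149.5, 200.3]
ee_rot: [179.7, -0.3, 69.9]
force: [5.8, 4.4, -3.4]
gripper_width: 11.5
[ 0.64123016 -0.94149982  0.24533933]
```

```bash
python3 -m jog '[{"dx":0.0015,"dy":0.001,"dz":0,"wx":0,"wy":0,"wz":-0.1,"grip":1},{"dx":0,"dy":0,"dz":0,"wx":0,"wy":0,"wz":-0.1,"grip":1},{"dx":0,"dy":0,"dz":0,"wx":0,"wy":0,"wz":-0.1,"grip":1}]';python3 -c "
from workcell import env;print(env.state()['torque'])";python3 -m jog '[{"dx":0,"dy":0,"dz":0,"wx":0,"wy":0,"wz":-0.08,"grip":1},{"dx":0,"dy":0,"dz":0,"wx":0,"wy":0,"wz":-0.08,"grip":1}]';python3 -c "
from workcell import env;print(env.state()['torque'])"
```

```text
time_s: 9.75
ee_pos: [505.4, 149.3, 200.3]
ee_rot: [179.8, -0.2, 52.7]
force: [3.3, 0.5, -2.1]
gripper_width: 12.0
[-0.0071183  -0.57890125  0.21690146]
time_s: 9.95
ee_pos: [505.7, 149.1, 200.3]
ee_rot: [179.8, -0.2, 43.6]
force: [4.1, 0.8, -1.7]
gripper_width: 11.7
[-0.11704827 -0.67960183  0.16282896]
```

```bash
for i in 1; do python3 -m jog '[{"dx":0.001,"dy":0,"dz":0,"wx":0,"wy":0,"wz":-0.05,"grip":1},{"dx":0,"dy":0,"dz":0,"wx":0,"wy":0,"wz":-0.05,"grip":1}]';python3 -c "
from workcell import env;print(env.state()['torque'])"; python3 -m jog '[{"dx":0,"dy":0,"dz":0,"wx":0,"wy":0,"wz":-0.04,"grip":1},{"dx":0,"dy":0,"dz":0,"wx":0,"wy":0,"wz":0,"grip":1}]';python3 -c "
from workcell import env;print(env.state()['torque'])"; python3 -m jog '[{"dx":0,"dy":0,"dz":0,"wx":0,"wy":0,"wz":-0.04,"grip":1},{"dx":0,"dy":0,"dz":0,"wx":0,"wy":0,"wz":0,"grip":1}]';python3 -c "
from workcell import env;print(env.state()['torque'])"; done
```

```text
time_s: 10.15
ee_pos: [505.9, 149.0, 200.3]
ee_rot: [179.9, -0.1, 38.0]
force: [1.7, 1.2, -0.3]
gripper_width: 12.7
[ 0.01786325 -0.20901805  0.94489565]
time_s: 10.35
ee_pos: [505.6, 148.8, 200.3]
ee_rot: [179.9, -0.1, 35.8]
force: [2.6, -0.2, 0.3]
gripper_width: 14.1
[-0.15535476 -0.34313403  0.91126424]
time_s: 10.55
ee_pos: [505.7, 148.9, 200.3]
ee_rot: [179.9, -0.1, 33.6]
force: [2.8, 0.4, -0.2]
gripper_width: 15.1
[-0.08699442 -0.41858439  1.04787767]
```

The stop has been reached: the torque jumped to about 1 N m and the jaws began to cock. I'll ease back slightly, open and lift.

```bash
python3 -m jog '[{"dx":0,"dy":0,"dz":0,"wx":0,"wy":0,"wz":0.07,"grip":1},{"dx":0,"dy":0,"dz":0,"wx":0,"wy":0,"wz":0,"grip":0},{"dx":0,"dy":0,"dz":0,"wx":0,"wy":0,"wz":0,"grip":0},{"dx":0,"dy":0,"dz":0,"wx":0,"wy":0,"wz":0,"grip":0},{"dx":0,"dy":0,"dz":0,"wx":0,"wy":0,"wz":0,"grip":0},{"dx":0,"dy":0,"dz":0.02,"wx":0,"wy":0,"wz":0,"grip":0},{"dx":0,"dy":0,"dz":0.04,"wx":0,"wy":0,"wz":0,"grip":0}]';python3 -m jog '[{"dx":0,"dy":-0.03,"dz":0.01,"wx":0,"wy":0,"wz":0,"grip":0},{"dx":0,"dy":-0.034,"dz":0,"wx":0,"wy":0,"wz":0.02,"grip":0},{"dx":0,"dy":-0.034,"dz":0,"wx":0,"wy":0,"wz":0.02,"grip":0},{"dx":0,"dy":-0.034,"dz":0,"wx":0,"wy":0,"wz":0.02,"grip":0},{"dx":0,"dy":-0.034,"dz":0,"wx":0,"wy":0,"wz":0.02,"grip":0},{"dx":0,"dy":-0.034,"dz":0,"wx":0,"wy":0,"wz":0,"grip":0},{"dx":0,"dy":-0.034,"dz":0,"wx":0,"wy":0,"wz":0,"grip":0},{"dx":0,"dy":-0.034,"dz":0,"wx":0,"wy":0,"wz":0,"grip":0},{"dx":0,"dy":-0.034,"dz":0,"wx":0,"wy":0,"wz":0,"grip":0},{"dx":0,"dy":-0.034,"dz":0,"wx":0,"wy":0,"wz":0,"grip":0}]';python3 -m jog '[{"dx":0,"dy":0,"dz":0,"wx":0,"wy":0,"wz":0,"grip":0},{"dx":0,"dy":0,"dz":0,"wx":0,"wy":0,"wz":0,"grip":0}]'
python3 - <<'E'
from h import *
a=snap('top','t4.png')[140:260,155:325,::-1];b=snap('scene','s4.png')[180:320,260:460,::-1]
k=lambda x:cv2.resize(x,(399,300),interpolation=2)
cv2.imwrite('pics/c6.png',np.hstack([k(a),k(b)]))
E
```

```text
time_s: 11.25
ee_pos: [502.5, 148.4, 257.6]
ee_rot: [-179.8, 0.4, 37.4]
force: [-0.4, 0.9, 0.5]
gripper_width: 45.3
time_s: 12.25
ee_pos: [504.3, -188.3, 269.9]
ee_rot: [-180.0, -0.0, 42.0]
force: [-0.2, -0.5, 0.7]
gripper_width: 45.5
time_s: 12.45
ee_pos: [504.3, -187.3, 269.7]
ee_rot: [-179.9, -0.0, 41.9]
force: [-0.5, -0.4, 0.5]
gripper_width: 45.4
```

View pics/c6.png

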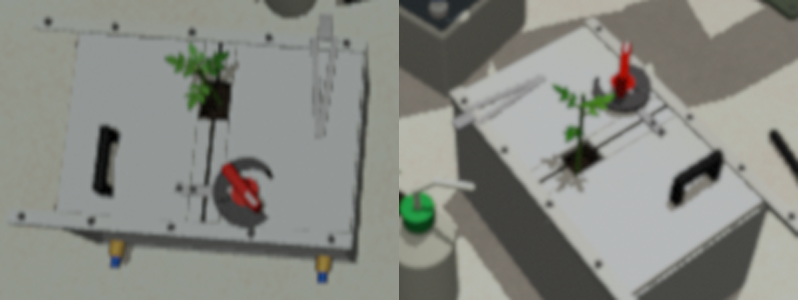

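The wing is turned half round with its hook on the pin, the lid is tight and the seedling untouched. Before going down at the console I'll check how far the body stays from the flow tubes.

Run:
```python
from h import *
C=lambda p,z:ray('top',350+p[0]/5,165+p[1]/5,z)
k=np.array([498.5,-188.5,0])
j=np.array([np.cos(np.radians(-46)),np.sin(np.radians(-46))]);n=np.array([-j[1],j[0]])
for nm,p,z in[('brkt top',(412,65),240),('brkt top',(405,25),240),('brkt top r',(565,40),240),('base',(350,85),115),('base',(362,132),115),('base r',(488,105),115)]:
    v=C(p,z);d=(v-k)[:2];print(nm,v.round(),'along jaw',round(d@j),'across',round(d@n))
b=cv2.imread('pics/s4.png')[100:230,200:350]
a=cv2.imread('pics/s0.png')[100:230,200:350]
cv2.imwrite('pics/c7.png',np.hstack([cv2.resize(x,(400,346),interpolation=2) for x in(a,b)]))
```

```text
brkt top [ 585. -242.  240.] along jaw 99 across 25
brkt top [ 604. -240.  240.] along jaw 110 across 40
brkt top r [ 598. -311.  240.] along jaw 157 across -13
base [ 608. -243.  115.] along jaw 115 across 41
base [ 584. -249.  115.] along jaw 103 across 20
base r [ 599. -312.  115.] along jaw 159 across -14
```

View pics/c7.png

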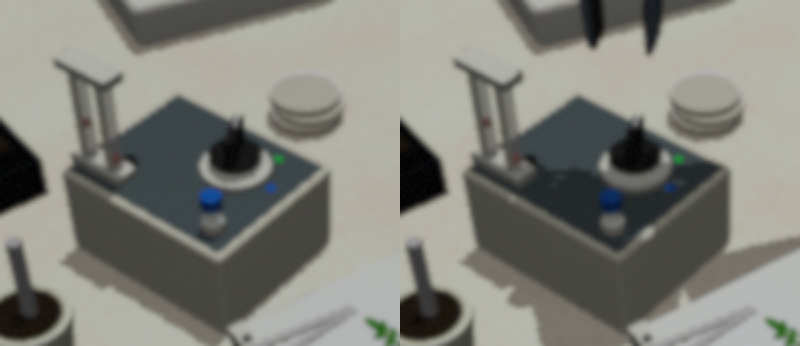

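The bracket is about 99 mm along the jaw axis against a body half-length of 89 mm, so there is roughly 10 mm of clearance, and the turn moves away from it. Going down.

```bash
python3 -m jog '[{"dx":-0.006,"dy":-0.001,"dz":-0.02,"wx":0,"wy":0,"wz":0.037,"grip":0},{"dx":0,"dy":0,"dz":-0.025,"wx":0,"wy":0,"wz":0,"grip":0},{"dx":0,"dy":0,"dz":-0.025,"wx":0,"wy":0,"wz":0,"grip":0},{"dx":0,"dy":0,"dz":-0.025,"wx":0,"wy":0,"wz":0,"grip":0},{"dx":0,"dy":0,"dz":-0.015,"wx":0,"wy":0,"wz":0,"grip":0},{"dx":0,"dy":0,"dz":-0.009,"wx":0,"wy":0,"wz":0,"grip":0},{"dx":0,"dy":0,"dz":0,"wx":0,"wy":0,"wz":0,"grip":0}]' 20; python3 -m jog '[{"dx":0,"dy":0,"dz":0,"wx":0,"wy":0,"wz":0,"grip":1},{"dx":0,"dy":0,"dz":0,"wx":0,"wy":0,"wz":0,"grip":1},{"dx":0,"dy":0,"dz":0,"wx":0,"wy":0,"wz":0,"grip":1},{"dx":0,"dy":0,"dz":0,"wx":0,"wy":0,"wz":0,"grip":1},{"dx":0,"dy":0,"dz":0,"wx":0,"wy":0,"wz":0,"grip":1},{"dx":0,"dy":0,"dz":0,"wx":0,"wy":0,"wz":0,"grip":1}]';python3 -c "
from workcell import env;print(env.state()['torque'])"
```

```text
time_s: 13.25
ee_pos: [498.2, -187.0, 150.1]
ee_rot: [-179.9, 0.0, 44.2]
force: [-0.4, -0.5, 0.3]
gripper_width: 45.3
time_s: 13.85
ee_pos: [499.4, -188.6, 151.5]
ee_rot: [179.9, -0.0, 44.1]
force: [1.1, -0.7, 1.9]
gripper_width: 11.6
[-0.31489846 -0.15949774 -0.02377525]
```

```bash
python3 -m jog '[{"dx":0,"dy":0,"dz":-0.003,"wx":0,"wy":0,"wz":0,"grip":1},{"dx":0,"dy":0,"dz":-0.003,"wx":0,"wy":0,"wz":0,"grip":1},{"dx":0,"dy":0,"dz":-0.002,"wx":0,"wy":0,"wz":0,"grip":1},{"dx":0,"dy":0,"dz":0,"wx":0,"wy":0,"wz":0,"grip":1}]' 30; python3 -m jog '[{"dx":0,"dy":0,"dz":-0.001,"wx":0,"wy":0,"wz":0,"grip":1},{"dx":0,"dy":0,"dz":0,"wx":0,"wy":0,"wz":0,"grip":1}]'
```

```text
time_s: 14.25
ee_pos: [499.5, -188.6, 144.9]
ee_rot: [179.8, -0.1, 44.1]
force: [-1.0, -0.8, 11.6]
gripper_width: 11.4
time_s: 14.45
ee_pos: [499.6, -188.6, 144.9]
ee_rot: [179.8, -0.1, 44.1]
force: [-2.0, 0.4, 17.0]
gripper_width: 12.0
```

The knob is at the bottom: 6.6 mm of travel at 17 N. Turning 60° clockwise.

```bash
python3 -m jog '[{"dx":0,"dy":0,"dz":0,"wx":0,"wy":0,"wz":-0.05,"grip":1},{"dx":0,"dy":0,"dz":0,"wx":0,"wy":0,"wz":-0.05,"grip":1}]';python3 -c "
from workcell import env;print(env.state()['torque'])"; python3 -m jog '[{"dx":0,"dy":0,"dz":0,"wx":0,"wy":0,"wz":-0.12,"grip":1},{"dx":0,"dy":0,"dz":0,"wx":0,"wy":0,"wz":-0.12,"grip":1},{"dx":0,"dy":0,"dz":0,"wx":0,"wy":0,"wz":-0.12,"grip":1},{"dx":0,"dy":0,"dz":0,"wx":0,"wy":0,"wz":-0.12,"grip":1},{"dx":0,"dy":0,"dz":0,"wx":0,"wy":0,"wz":-0.12,"grip":1},{"dx":0,"dy":0,"dz":0,"wx":0,"wy":0,"wz":-0.12,"grip":1},{"dx":0,"dy":0,"dz":0,"wx":0,"wy":0,"wz":-0.12,"grip":1},{"dx":0,"dy":0,"dz":0,"wx":0,"wy":0,"wz":-0.1,"grip":1},{"dx":0,"dy":0,"dz":0,"wx":0,"wy":0,"wz":0,"grip":1},{"dx":0,"dy":0,"dz":0,"wx":0,"wy":0,"wz":0,"grip":1}]';python3 -c "
from workcell import env;print(env.state()['torque'])"
```

```text
time_s: 14.65
ee_pos: [499.6, -188.7, 144.8]
ee_rot: [179.8, -0.1, 38.3]
force: [-2.3, -0.9, 16.8]
gripper_width: 11.9
[-0.14411723  0.67591942  0.0413191 ]
time_s: 15.65
ee_pos: [499.8, -189.3, 144.9]
ee_rot: [179.9, -0.3, -15.5]
force: [-1.9, -2.0, 16.9]
gripper_width: 12.0
[-0.38534171  0.62002911 -0.04197051]
```

```bash
python3 -m jog '[{"dx":0,"dy":0,"dz":0.003,"wx":0,"wy":0,"wz":0,"grip":1},{"dx":0,"dy":0,"dz":0.003,"wx":0,"wy":0,"wz":0,"grip":1},{"dx":0,"dy":0,"dz":0.003,"wx":0,"wy":0,"wz":0,"grip":1},{"dx":0,"dy":0,"dz":0,"wx":0,"wy":0,"wz":0,"grip":1}]'; python3 -m jog '[{"dx":0,"dy":0,"dz":0,"wx":0,"wy":0,"wz":0,"grip":0},{"dx":0,"dy":0,"dz":0,"wx":0,"wy":0,"wz":0,"grip":0},{"dx":0,"dy":0,"dz":0,"wx":0,"wy":0,"wz":0,"grip":0},{"dx":0,"dy":0,"dz":0,"wx":0,"wy":0,"wz":0,"grip":0},{"dx":0,"dy":0,"dz":0.02,"wx":0,"wy":0,"wz":0,"grip":0},{"dx":0,"dy":0,"dz":0.04,"wx":0,"wy":0,"wz":0,"grip":0},{"dx":0,"dy":0,"dz":0.04,"wx":0,"wy":0,"wz":0,"grip":0},{"dx":-0.03,"dy":0,"dz":0.02,"wx":0,"wy":0,"wz":0,"grip":0},{"dx":-0.03,"dy":0,"dz":0,"wx":0,"wy":0,"wz":0,"grip":0},{"dx":-0.03,"dy":0,"dz":0,"wx":0,"wy":0,"wz":0,"grip":0}]';python3 -m jog '[{"dx":-0.02,"dy":0.03,"dz":0,"wx":0,"wy":0,"wz":0,"grip":0},{"dx":-0.02,"dy":0.04,"dz":0,"wx":0,"wy":0,"wz":0,"grip":0},{"dx":0,"dy":0.04,"dz":0,"wx":0,"wy":0,"wz":0,"grip":0},{"dx":0,"dy":0.04,"dz":0,"wx":0,"wy":0,"wz":0,"grip":0},{"dx":0,"dy":0.04,"dz":0,"wx":0,"wy":0,"wz":0,"grip":0},{"dx":0,"dy":0,"dz":0,"wx":0,"wy":0,"wz":0,"grip":0},{"dx":0,"dy":0,"dz":0,"wx":0,"wy":0,"wz":0,"grip":0}]'
python3 - <<'E'
from h import *
a=snap('top','t5.png');b=snap('scene','s5.png')
a=a[140:265,155:470,::-1];b=b[100:330,200:470,::-1]
cv2.imwrite('pics/c8.png',np.vstack([cv2.resize(a,(700,278),interpolation=2),cv2.resize(b,(700,320),interpolation=2)]))
E
```

```text
time_s: 16.05
ee_pos: [499.7, -189.2, 151.2]
ee_rot: [179.9, -0.2, -15.5]
force: [3.4, -4.6, 2.7]
gripper_width: 11.5
time_s: 17.05
ee_pos: [407.8, -187.8, 271.5]
ee_rot: [180.0, -0.1, -15.4]
force: [-0.3, -0.4, -0.9]
gripper_width: 45.7
time_s: 17.75
ee_pos: [368.4, 2.5, 270.9]
ee_rot: [180.0, 0.0, -15.3]
force: [-0.3, -0.1, 0.1]
gripper_width: 45.8
```

View pics/c8.png

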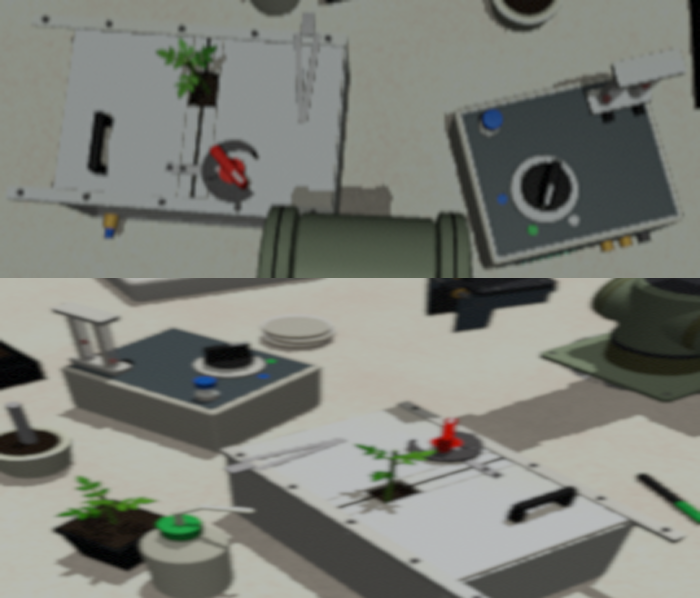

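The last picture shows the wing turned half round on the pin with the lid closed, and the knob's line pointing at the green dot. The loose items look undisturbed and the arm is clear, so I'm handing in.

```bash
python3 -c "
from workcell import env;print(env.job_done())"
```

```text
the job is handed in; nothing more can be done
None
```

The job is done and handed in, at about 18 s on the robot's clock. No verdict was reported.

- **Lid:** I slid the half lid up with shut fingers until the seal pushed back with 13.5 N. It stayed closed after I let go.
- **Cam lock:** I turned the red cam clockwise about 175° to its stop, where the torque jumped to about 1 N m. The last pictures show the wing turned half round and the lid still closed.
- **Selector:** I pushed the knob in 6.6 mm, turned it 60° clockwise and raised it about 6.3 mm before letting go. Its line points at the green dot. That it sprang fully out and locked is judged from the raise and the small force left (2.7 N up), not measured after letting go.
- **Surroundings:** The seedling and the other things in view looked undisturbed in the last pictures. The dishes and part of the marker lay outside the crops I checked.

**One disagreement:** the gripped cam sat about 2–5 mm from where I measured it, giving up to about 9 N of sideways force. I re-centred several times while turning. That force is well under the limits.

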